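# Hold a leaded panel up to the light box

## Task

Somebody has left the fid, the flat wooden lead-opening tool, lying across the glass crate: slide it tip first into the free slot of the tool rest, as far as it goes, and let go of it there. Then lift the blue leaded panel with the yellow tape out of the crate and hold it up to the light for the colour check: upright, square to the light box, its middle level with the middle of the screen and about 12 cm in front of it, touching nothing else. Finish still holding it there, steady, in the gripper, and leave all the other things on the bench and in the crate where they are.

Things in the scene. Friction and masses are not known exactly. Their poses are not given: they have to be found in the camera images.
- crate: Fixed plywood glass crate, 190 (x) x 124 (y) x 144 high. Origin: centre of its underside. End boards at y = +-52 to +-62 reach full height; ribs inside them leave 88 in y and grooves 12 wide at x = -56, 0, +56, each pair holding a panel upright. Side boards at the x ends are only 60 high, 9 thick. Inner floor 8 up.
- panel_blue: The panel to show: leaded glass, blue with a round rose-red centre, yellow tape on the top border. 8 thick (x) x 100 wide (y) x 115 high (z), 0.26 kg +-35%; lead border 12 broad, 8 thick, glass 4. Origin: middle of bottom edge. Stands with 2 mm play in one of the crate's grooves, top edge 123 above the bench, 21 below the rim. Either face may face the light.
- panel_blue_centre (a point): Centre of the blue panel, 57.5 mm above its bottom edge. Axes as the panel.
- fid: Fid: flat beech bar 200 long (x) x 28 wide (y) x 8 thick (z), 0.05 kg, give or take a third. Origin: middle of its length on its underside; +x points to the tapered, rounded tip (18 mm wide), the other end is dipped red. Its sides are parallel from x = -86 to +40. At the start it lies flat across the rims of the crate's two end boards, 144 mm above the bench.
- fid_tip (a point): Tip of the fid, 100 mm from its origin along x, at half its thickness (4 mm).
- tool_rest: Fixed wooden tool rest, 180 (x) x 170 (y) x 56 high. Origin: centre of underside; x points into its slots. Base 12 high, front bar at x = -85 to -70 with top 30 up, housing at x = 20 to 90 with two slots open to -x and seen from above through windows, each 40 wide, 14 high, 60 deep, floor 30 up. The slot at y = -40 holds the lead knife, that at y = +40 is free.
- free_slot (a point): Middle of the free slot's mouth, on the slot's floor, 30 mm above the bench. x points into the slot (60 mm to its end), z up. A tool laid in it stays where it is let go.
- light_box: Fixed LED light box on a stand: lit white screen 280 x 170 in an aluminium frame 300 wide (y) x 195 high, 43 to 238 above the bench. Origin: on the bench below the middle of the screen, which lies in its plane x = 0 and faces its -x; z up. The feet reach 30 out in front of the screen at bench height.
- screen_centre (a point): Centre of the lit screen, on its front, 140 mm above the bench. Axes as the light box: -x points from the screen to the viewer, so the panel's centre belongs at about x = -120 mm from here, y = z = 0.
- panel_green: Bystander: panel of the same size as the blue one, green glass with an amber round centre, no tape, in another groove of the crate. Origin: middle of its bottom edge.
- panel_amber: Bystander: panel of the same size, amber and green glass, no round centre, no tape, in another groove of the crate. Origin: middle of its bottom edge.
- lead_knife: Bystander: lead knife, 185 long, dark wooden handle 22 wide and 14 high, racked in the other slot of the tool rest. Origin: underside, where handle meets ferrule.
- putty_tin: Bystander: putty tin, 80 across, 75 high, on the bench beyond the crate. Origin: centre of its underside.
- solder_reel: Bystander: reel of solder standing on its flange, 64 across, 52 high, on the bench beyond the crate. Origin: centre of its underside.
- oil_stone: Bystander: sharpening stone in a dark wooden holder, 115 x 52 x 28, on the bench beyond the crate. Origin: centre of its underside.
- brush: Bystander: brush lying on the bench beyond the tool rest. Origin: underside, near the middle of its length.
Mind the look-alikes: they are no part of the job. Of the things that look like the fid, the middle-sized one is meant.

How it is judged:
By the outcome, as a careful person would: the job done as asked, in the order asked, and still so for the second after the job is handed in, while the arm keeps its last pose, push and grip.
It also fails if it takes over 67 s, if anything falls off the work surface, if the arm or the gripper's body presses on something with over 40 N, if the wrist force passes 120 N, or if a joint passes its speed limit or range.

## Robot

A 6-joint arm with a two-finger parallel gripper is mounted at the origin on the work surface. World frame = base frame: x ahead of the robot, y to its left, z up, the work surface at z = 0. Lengths are in m, angles in rad, forces in N, time in s.
With the tool pointing down it reaches from about 0.25 to 0.775 m from the base axis. Payload 4 kg.
Tool frame: the origin (TCP) lies midway between the tips of the shut fingers; the grasp point (between the pads) lies 19 mm behind it; z points along the fingers, y is the line along which they close (so a half turn about z gives the same grasp; the last joint's range is limited). The gripper opens to 85 mm and grips with 20 to 120 N. Pads are 22 mm wide; open, the fingers measure 114 mm over their backs; the gripper's body (76 mm by 85 mm) begins 54 mm behind the grasp point. The pads swing forward as they close: fully open they stand 13 mm farther back than shut.
Start: joints at [-1.428, 0.087, 1.371, -0, 1.684, -0.103], TCP at [0.134, -0.533, 0.231] pointing down, gripper open.
Joint ranges: [-3.1, 3.1], [-0.76, 2.03], [0.27, 2.55], [-1.08, 4.22], [0.17, 2.65], [-2.57, 2.57]. Speed limits (rad/s): [2.79, 2.79, 3.14, 3.14, 3.14, 3.14].

## Interface

Orientations are given as a unit quaternion [w, x, y, z].
In Python, from bench import manip, eyes gives the robot as it stands.
- The arm moves only by the tool carry_out, never from a script. Its argument "targets" is a list of rows, each a list of 3 entries, a list of its own where there are three numbers: the closure in counts, from 0 (fully open) to 255 (shut), then the shift along the tool's x, y, z in mm, then the turn, a rotation vector about the tool's x, y, z in rad. A call has 1 to 5 rows; each row is the pose to reach, as a shift and turn from the pose commanded when the call began, along the tool's axes at that moment; what a row does not reach only later rows make up. A row lasts 1/10 s, in which the tool goes at most 50 mm and 8.59 degrees, less where a joint would pass 70% of its speed; a pose out of reach is approached as far as the arm can. A call with a gripper value outside its range is refused whole. The fingers move at their own pace and stop on an object; "force" is the grip in N (left out, the last holds). Time passes only in rows, so rows that repeat a pose let the fingers close. It gives the time, the measured TCP pose, the force, the opening and the grip force at its end, in the units of the state.
- manip.get_obs(): the state, without advancing time (a new reading comes with each control period).
- eyes.grab_frame(name): name is "scene" or "top" or "wrist"; returns (picture, depth): 420x560x3 uint8, red, green, blue; 420x560 float32, m along the optical axis (not along the pixel's ray), 0 where there is no reading.
- eyes.camera_params(name): a dict with "fovy" (degrees; the focal length in pixels is half the picture's height over the tangent of half this angle, whatever the lens; pixels are square), "cx", "cy" (the principal point, pixels), "T" (4x4, takes a point from camera to world coordinates). Camera axes: x right, y down, z forward; pixel columns grow to the right and rows downward; lengths in m; the calibration is good to about 2 mm. A picture is of the moment at which its call begins: read the wrist's pose just before it. camera_params takes no time and is no camera call; for the wrist camera it gives the pose at the moment of the call.
- manip.finish_job(): hands the job in; it is judged then, once.
The state is a dict: "clock": time; "joint_pos": joint angles; "qd": joint speeds; "joint_torque": joint torques, N m; "tcp_pos": TCP position; "tool_rot": TCP orientation; "force": force on the tool from outside, world axes, zero at the start; "moment": the same for the moment, N m; "opening": finger opening in m; "gripper_force": force on a finger pad.
Only numpy, scipy, OpenCV 4.12 (cv2) and the standard library are available. Lean on these libraries where they do the work, as an engineer would, in place of code of your own. Each camera call takes 0.05 s, during which the arm holds its last target. There are 200 camera calls.

## Working session

There is one attempt and no reset: what is moved stays moved. The work goes in short steps, Python scripts to look and compute and a tool call to move; the robot and the scene stay as the last step left them, time stands still between calls to the robot, and variables do not carry over. Pictures are saved under pics/ and viewed, at most 11 in all, crops included, and the job is handed in when it is done.

Besides the shell and the picture viewer there is one more tool, called after "Emit:" by a JSON object that holds its "op" and its "data", one argument or row to a line. carry_out: Moves the arm, as the interface text tells. Its arguments: {"type":"object","properties":{"targets":{"type":"array","items":{"type":"array"}},"force":{"type":"number"}},"required":["targets"]}

```bash
mkdir -p pics
cat > h.py <<'E'
import numpy as np, cv2
from bench import manip, eyes
from scipy.spatial.transform import Rotation as R
def cam(n):
    p=eyes.camera_params(n); f=210/np.tan(np.radians(p['fovy'])/2); return f,p['cx'],p['cy'],np.array(p['T'])
def plane(c,u,v,z):
    f,cx,cy,T=c; d=T[:3,:3]@np.array([(u-cx)/f,(v-cy)/f,1]); o=T[:3,3]; return o+d*(z-o[2])/d[2]
def cloud(c,D):
    f,cx,cy,T=c; v,u=np.mgrid[:420,:560]; P=np.stack([(u-cx)/f*D,(v-cy)/f*D,D],-1); return P@T[:3,:3].T+T[:3,3]
def proj(c,p):
    f,cx,cy,T=c; q=T[:3,:3].T@(np.array(p)-T[:3,3]); return f*q[0]/q[2]+cx,f*q[1]/q[2]+cy
def grab(n):
    c=cam(n); im,D=eyes.grab_frame(n); np.savez(f'{n}.npz',im=im,D=D,f=c[0],cx=c[1],cy=c[2],T=c[3]); return c,im,D
def load(n):
    d=np.load(f'{n}.npz'); return (float(d['f']),float(d['cx']),float(d['cy']),d['T']),d['im'],d['D']
E
python3 - <<'E'
from h import *
for n in ['scene','top']:
    c,im,D=grab(n); cv2.imwrite(f'pics/{n}0.png',im[...,::-1]); print(n,c[0],c[3].round(3).tolist())
print(manip.get_obs())
E
```

```text
scene 405.4561171401594 [[-0.037, 0.718, -0.695, 1.232], [0.999, 0.014, -0.039, 0.01], [-0.018, -0.696, -0.718, 0.814], [0.0, 0.0, 0.0, 1.0]]
top 386.01003415520404 [[0.014, -0.996, 0.089, 0.443], [-1.0, -0.015, -0.012, -0.02], [0.013, -0.089, -0.996, 1.026], [0.0, 0.0, 0.0, 1.0]]
{'clock': 0.1, 'joint_pos': array([-1.42810591e+00,  8.79013681e-02,  1.37215456e+00, -2.60672791e-06,
        1.68358481e+00, -1.03079187e-01]), 'qd': array([ 0.00121931, -0.00253865, -0.00321533,  0.00081029,  0.00066633,
        0.00092181]), 'joint_torque': array([ 3.28261653e-03, -3.53014255e+01, -3.14218748e+01, -2.43522578e-05,
        7.86273857e-03, -1.05735137e-05]), 'tcp_pos': array([ 0.13375682, -0.53301489,  0.23021899]), 'tool_rot': array([-1.02381160e-03,  9.92458656e-01,  1.22575554e-01, -2.15753581e-05]), 'force': array([-0.3135008 , -0.03447503, -0.9288637 ]), 'moment': array([-0.00404525, -0.02165101, -0.05476803]), 'gripper_force': 0.0, 'opening': 0.08523246750823615}
```

View pics/scene0.png

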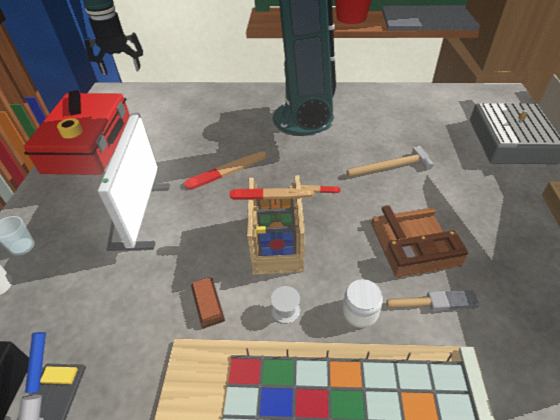

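View pics/top0.png

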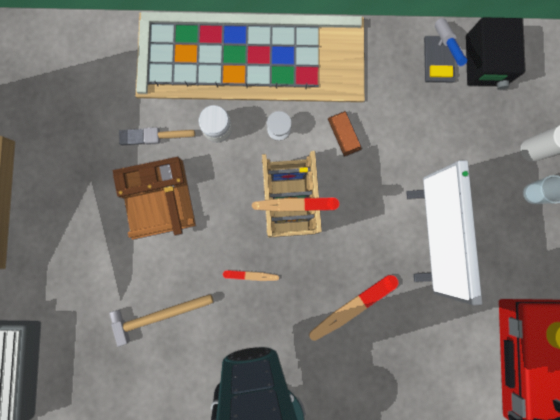

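In the scene view, the three fid look-alikes are at about (225,172) (large, on the bench), (265,193) (on the crate) and (322,189) (small). In the top view they are at (355,308) large, (295,204) on the crate, and (250,275) small. The one on the crate should be the middle-sized one, and I'll measure to confirm. The blue panel with tape is in the far groove, top view (290,175). The free slot is the left one at (133,180), since the knife handle is at (172,210). The light box is at (450,230).

Run:
```python
from h import *
c,im,D=load('top'); P=cloud(c,D)
hsv=cv2.cvtColor(im,cv2.COLOR_RGB2HSV)
red=((hsv[...,0]<6)|(hsv[...,0]>174))&(hsv[...,1]>170)&(hsv[...,2]>110)
wood=(hsv[...,0]>8)&(hsv[...,0]<22)&(hsv[...,1]>60)&(hsv[...,2]>120)
# look-alikes' lengths by min-area rects
for name,(u0,v0,u1,v1),z in [('small',(215,262,290,290),.006),('big',(300,265,410,350),.008),('mid',(240,190,350,218),.152)]:
    m=np.zeros(red.shape,np.uint8); s=np.s_[v0:v1,u0:u1]; m[s]=(red|wood)[s]
    if name=='mid': m[s]=((P[...,2]>.1475)&(P[...,2]<.165))[s]
    n,l,st,ce=cv2.connectedComponentsWithStats(m); k=1+st[1:,4].argmax()
    pts=np.argwhere(l==k)[:,::-1].astype(np.float32)
    q=np.array([plane(c,a,b,z)[:2] for a,b in pts],np.float32)*1000
    r=cv2.minAreaRect(q); rc=q[[ red[int(b),int(a)] for a,b in pts]].mean(0)
    print(name,'c',r[0],'size',r[1],'ang',r[2],'red c',rc,'zmed',np.median(P[l==k][:,2]))
    if name=='mid':
        mu=q.mean(0); w=np.linalg.svd(q-mu)[2][0] if len(q)<5000 else 0; a=w if w@(mu-rc)>0 else -w
        t=(q-mu)@a; print(' mean',mu,'axis',a,np.degrees(np.arctan2(a[1],a[0])),'tip',mu+a*t.max(),'end',mu+a*t.min())
def rect(mask,z,lab):
    q=np.array([plane(c,b,a,z)[:2] for a,b in np.argwhere(mask)],np.float32)*1000
    r=cv2.minAreaRect(q); print(lab,r,len(q)); return r
X,Y,Z=P[...,0],P[...,1],P[...,2]
V,U=np.mgrid[:420,:560]
cr=(U>255)&(U<330)&(V>145)&(V<245)
rect(cr&(Z>.136)&~((V>194)&(V<216)),.144,'crate rims')
b=cr&(Z>.113)&(Z<.13)
print('panel tops hist x',np.histogram(X[b],bins=np.arange(.36,.62,.01)))
yel=(hsv[...,0]>22)&(hsv[...,0]<33)&(hsv[...,1]>150)&cr
print('yellow',np.median(P[yel],0),yel.sum())
rs=(U>105)&(U<205)&(V>150)&(V<245)
rect(rs&(Z>.049)&(Z<.066),.056,'housing')
lb=(U>400)&(U<500)&(V>150)&(V<310)&(Z>.228)
print('lb top z',np.median(Z[lb]));rect(lb,.238,'lb top')
c2,im2,D2=load('scene');P2=cloud(c2,D2)
h2=cv2.cvtColor(im2,cv2.COLOR_RGB2HSV);V2,U2=V,U
s=(im2.min(-1)>225)&(U2>100)&(U2<165)&(V2>110)&(V2<250)&(D2>0)
q=P2[s];print(len(q),q.min(0),q.max(0));
for i in range(4):
    mu=q.mean(0);n=np.linalg.svd(q-mu,full_matrices=False)[2][2];d=abs((q-mu)@n);q=q[d<max(.003,2*d.std())]
print('screen',mu,n,np.percentile(q,[0.5,99.5],axis=0))
cv2.imwrite('pics/crop.png',cv2.resize(im[140:320,210:420],None,fx=3,fy=3,interpolation=cv2.INTER_CUBIC)[...,::-1])
```

```text
small c (369.3760681152344, 37.7120246887207) size (144.479736328125, 22.66232681274414) ang 86.68599700927734 red c [371.86035  81.12826] zmed 0.005475878582240856
big c (290.4974670410156, -230.63177490234375) size (41.021820068359375, 273.3873596191406) ang 35.29910659790039 red c [ 336.12228 -297.39853] zmed 0.01091116656096558
mid c (541.254638671875, -69.89825439453125) size (28.353517532348633, 198.7176513671875) ang 2.329456090927124 red c [ 544.3185  -127.77645] zmed 0.1519589345502566
 mean [541.46765 -74.03102] axis [-0.03916838  0.99923265] 92.24475 tip [537.414     29.381828] end [ 545.1972  -169.17706]
crate rims ((570.360107421875, -65.54383087158203), (160.5077362060547, 226.2729949951172), 87.1282958984375) 571
panel tops hist x (array([  0,   0,   0,   0,   0,   0,   0,   0,   0,   0,   2,   1,  17,
        18,  35, 128,  20,   0,   0,   4, 116,  75,  15,  18,  20]), array([0.36, 0.37, 0.38, 0.39, 0.4 , 0.41, 0.42, 0.43, 0.44, 0.45, 0.46,
       0.47, 0.48, 0.49, 0.5 , 0.51, 0.52, 0.53, 0.54, 0.55, 0.56, 0.57,
       0.58, 0.59, 0.6 , 0.61]))
yellow [ 0.62959157 -0.09080448  0.12263204] 44
housing ((617.9202880859375, 299.8223876953125), (71.23773193359375, 171.1123046875), 13.223586082458496) 1417
lb top z 0.23725322561016515
lb top ((496.5146484375, -393.83966064453125), (188.89346313476562, 325.6174621582031), 83.34960174560547) 1791
3379 [ 0.01466045 -0.58100291 -0.00547073] [ 0.6337862  -0.40229567  0.23930285]
screen [ 0.49836411 -0.41250027  0.14802246] [ 0.06974598 -0.9975615  -0.00255932] [[ 0.34177008 -0.42452822  0.04708302]
 [ 0.6238755  -0.40311004  0.23641514]]
```

View pics/crop.png

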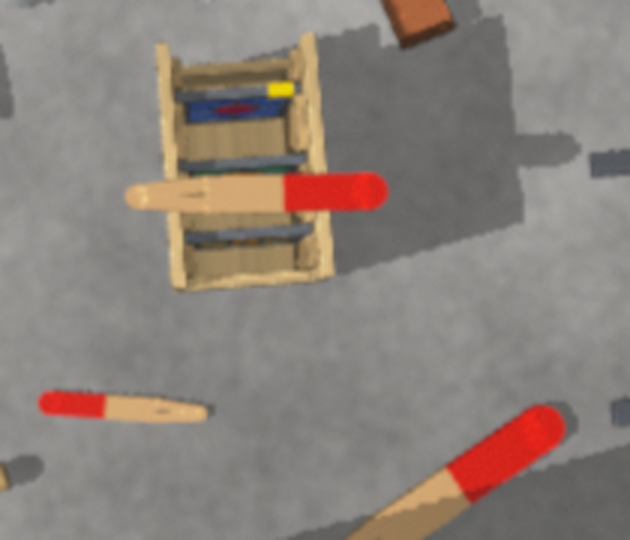

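The crop shows the middle fid across the crate, with its tip left at (130,195) and its red end right at (385,190). It measures 199 x 28 mm against 144 and 273 mm for the other two, so the choice is confirmed. The taped blue panel is in the far groove, with its tape at (280,90). I'll move above the fid.

```bash
cat >> h.py <<'E'
def rot(a,tilt=0):
    b=R.from_matrix(np.array([[0,1,0],[1,0,0],[0,0,-1.]]))
    return R.from_euler('z',a,degrees=True)*b*R.from_euler('y',-tilt,degrees=True)
def now():
    o=manip.get_obs(); q=o['tool_rot']; return o,o['tcp_pos']*1000,R.from_quat([q[1],q[2],q[3],q[0]])
def go(pos,a,tilt=0):
    o,p,r=now(); d=r.inv().apply(np.array(pos)-p); w=(r.inv()*rot(a,tilt)).as_rotvec()
    print('shift',d.round(1).tolist(),'turn',w.round(4).tolist(),'F',o['force'].round(1),'open',round(o['opening']*1000,1),'gf',round(o['gripper_force'],1),'t',round(o['clock'],2))
def st():
    o,p,r=now(); m=r.as_matrix(); print('tcp',p.round(1),'yaw_y',np.degrees(np.arctan2(m[1,1],m[0,1])).round(2),'z',m[:,2].round(3),'j',o['joint_pos'].round(2))
E
python3 -c "
from h import *
st(); go([540,-55,240],2.3)"
```

```text
tcp [ 133.8 -533.   230.2] yaw_y -75.92 z [-0.     0.002 -1.   ] j [-1.43  0.09  1.37 -0.    1.68 -0.1 ]
shift [510.3, -364.8, -8.9] turn [-0.0016, -0.0016, -1.3652] F [-0.3 -0.  -0.9] open 85.2 gf 0.0 t 0.1
```

Emit:
{"op": "carry_out", "data": {
  "targets": [
    [0, [0, 0, -50], [0, 0, -0.14]],
    [0, [0, 0, -100], [0, 0, -0.28]],
    [0, [40, -28, -100], [0, 0, -0.42]],
    [0, [80, -56, -100], [0, 0, -0.56]],
    [0, [120, -84, -100], [0, 0, -0.7]]
  ]
}}

```text
clock: 0.6
tcp_pos: [0.2304, -0.4217, 0.3312]
tool_rot: [0.0, 0.889, 0.457, 0.0]
force: [0.8, 0.4, -0.2]
opening: 0.0854
gripper_force: 0.0
```

```bash
python3 -c "
from h import *
st(); go([540,-55,300],2.3)"
```

```text
tcp [ 230.4 -421.7  331.2] yaw_y -35.57 z [ 0.  0. -1.] j [-1.19 -0.07  1.33  0.    1.88 -0.57]
shift [478.4, 38.5, 31.3] turn [0.0002, -0.0001, -0.6609] F [ 0.8  0.4 -0.2] open 85.4 gf 0.0 t 0.6
```

Emit:
{"op": "carry_out", "data": {
  "targets": [
    [60, [48, 4, 0], [0, 0, -0.14]],
    [60, [96, 8, 0], [0, 0, -0.28]],
    [60, [144, 12, 0], [0, 0, -0.42]],
    [60, [192, 16, 0], [0, 0, -0.56]],
    [60, [240, 20, 0], [0, 0, -0.66]]
  ]
}}

```text
clock: 1.1
tcp_pos: [0.3872, -0.2381, 0.331]
tool_rot: [-0.0, 0.693, 0.721, -0.0]
force: [0.7, -0.5, -0.4]
opening: 0.0656
gripper_force: 0.0
```

```bash
python3 -c "
from h import *
st(); go([540,-55,300],2.3)"
```

```text
tcp [ 387.2 -238.1  331. ] yaw_y 2.26 z [-0.  0. -1.] j [-0.68 -0.12  1.38 -0.    1.88 -0.72]
shift [176.9, 159.9, 30.9] turn [-0.0002, -0.0, -0.0006] F [ 0.7 -0.5 -0.4] open 65.6 gf 0.0 t 1.1
```

Emit:
{"op": "carry_out", "data": {
  "targets": [
    [60, [35, 32, 6], [0, 0, 0]],
    [60, [70, 64, 12], [0, 0, 0]],
    [60, [105, 96, 18], [0, 0, 0]],
    [60, [141, 128, 24], [0, 0, 0]],
    [60, [177, 160, 30], [0, 0, 0]]
  ]
}}

```text
clock: 1.6
tcp_pos: [0.5409, -0.0556, 0.3005]
tool_rot: [-0.0, 0.695, 0.719, -0.0]
force: [-0.0, -1.2, 0.9]
opening: 0.0653
gripper_force: 0.0
```

Run:
```python
from h import *
st(); c,im,D=grab('wrist'); cv2.imwrite('pics/w1.png',im[...,::-1]); print(c[3].round(3).tolist(),c[0])
for n,p in [('fid0',(.5413,-.0699,.152)),('tip',(.5374,.029,.152)),('tape',(.63,-.091,.123))]: print(n,proj(c,p))
```

```text
tcp [540.9 -55.6 300.5] yaw_y 2.01 z [-0.001 -0.    -1.   ] j [-0.21  0.07  1.25 -0.    1.82 -0.24]
[[0.999, 0.033, 0.011, 0.539], [0.035, -0.953, -0.3, 0.02], [0.0, 0.301, -0.954, 0.444], [0.0, 0.0, 0.0, 1.0]] 292.581952676885
fid0 (np.float64(282.4688001646837), np.float64(203.0743757118048))
tip (np.float64(281.9206435229703), np.float64(102.63318902824672))
tape (np.float64(358.1147843474054), np.float64(215.59709487588958))
```

View pics/w1.png

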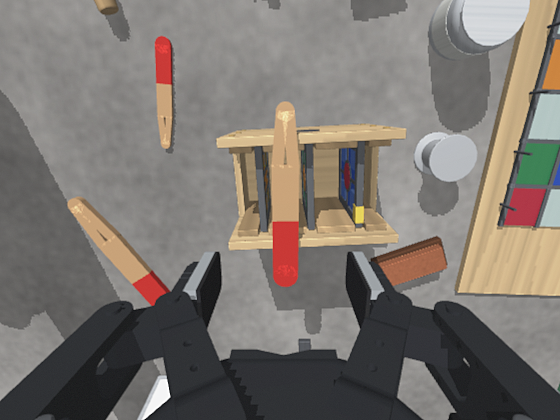

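The wrist view shows the fid from its tip at (285,105) to its red end at (286,275). The panel tops are near columns 261, 308 and 361, with the tape at (359,214) on the rightmost one. I'll measure precisely here.

Run:
```python
from h import *
c,im,D=load('wrist');P=cloud(c,D);V,U=np.mgrid[:420,:560]
hsv=cv2.cvtColor(im,cv2.COLOR_RGB2HSV)
m=(P[...,2]>.1478)&(P[...,2]<.162)&(U>265)&(U<305)&(V>95)&(V<290)
def top(m,z):
    return np.array([plane(c,u,v,z)[:2] for v,u in np.argwhere(m)],np.float32)*1000
q=top(m,.152);r=cv2.minAreaRect(q);print('fid',r,np.median(P[m][:,2]))
mid=q[(q[:,1]>-140)&(q[:,1]<-40)];k=np.polyfit(mid[:,1],mid[:,0],1);print('axis slope deg',np.degrees(np.arctan(-k[0])),'x at y=-55',np.polyval(k,-55), 'y range',q[:,1].min(),q[:,1].max())
b=(U>345)&(U<385)&(V>150)&(V<228)&(P[...,2]>.116)&(P[...,2]<.130)
q=top(b,.123);r=cv2.minAreaRect(q);print('blue',r,len(q),np.median(P[b][:,2]))
k=np.polyfit(q[:,1],q[:,0],1);print('dir',np.degrees(np.arctan(-k[0])),'x@-66',np.polyval(k,-66))
y=(hsv[...,0]>22)&(hsv[...,0]<33)&(hsv[...,1]>150)&b;print('tape',top(y,.123).mean(0),y.sum())
cr=(U>215)&(U<410)&(V>120)&(V<252)&(abs(P[...,2]-.144)<.004)
for s in (U>310)&(V<160),(U>310)&(V>200):
    q=top(cr&s,.144);k=np.polyfit(q[:,0],q[:,1],1);print('rim',np.degrees(np.arctan(k[0])),q[:,1].mean(),q[:,0].min(),q[:,0].max())
go([541,-55,134],2.3)
```

```text
fid ((544.24072265625, -69.73799896240234), (28.067909240722656, 198.97450256347656), 2.2063076496124268) 0.15285851213142035
axis slope deg 2.4230585403289178 x at y=-55 543.5266388297465 y range -169.30595 29.762049
blue ((637.8909301757812, -60.609867095947266), (45.03289794921875, 88.68067169189453), 1.9887183904647827) 825 0.12379538884171953
dir 8.952562999717081 x@-66 629.9137994027094
tape [629.9677  -89.11987] 153
rim 4.8060165612156425 0.5035138 567.362 662.1334
rim 4.766926782391406 -112.50528 574.527 672.14813
shift [-6.6, -3.2, 163.8] turn [-0.0007, -0.0067, 0.0028] F [ 1.7  2.2 -0.2] open 65.4 gf 0.0 t 1.65
```

Emit:
{"op": "carry_out", "data": {
  "targets": [
    [60, [0, -2, 45], [0, 0, 0]],
    [60, [0, -2, 90], [0, 0, 0]],
    [60, [0, -2, 130], [0, 0, 0]],
    [60, [0, -2, 160], [0, 0, 0]],
    [60, [0, -2, 166], [0, 0, 0]]
  ],
  "force": 30
}}

```text
clock: 2.15
tcp_pos: [0.5347, -0.0569, 0.1297]
tool_rot: [-0.005, 0.695, 0.719, -0.003]
force: [0.2, 0.0, 0.7]
opening: 0.0654
gripper_force: 0.0
```

Emit:
{"op": "carry_out", "data": {
  "targets": [
    [200, [0, 0, 0], [0, 0, 0]],
    [200, [0, 0, 0], [0, 0, 0]],
    [200, [0, 0, 0], [0, 0, 0]],
    [200, [0, 0, 0], [0, 0, 0]],
    [200, [0, 0, 0], [0, 0, 0]]
  ]
}}

```text
clock: 2.65
tcp_pos: [0.5398, -0.0579, 0.1382]
tool_rot: [0.002, 0.695, 0.719, 0.001]
force: [0.5, -0.9, 6.5]
opening: 0.027
gripper_force: 30.6
```

Run:
```python
from h import *
st(); go([541,-55,134],2.3); c,im,D=grab('wrist'); cv2.imwrite('pics/w2.png',im[...,::-1])
```

```text
tcp [539.8 -57.9 138.2] yaw_y 2.0 z [ 0.005 -0.001 -1.   ] j [-0.21  0.1   1.54 -0.    1.49 -0.25]
shift [2.8, 1.3, 4.2] turn [0.0054, 0.0016, -0.0052] F [ 0.5 -0.9  6.5] open 27.0 gf 30.6 t 2.65
```

View pics/w2.png

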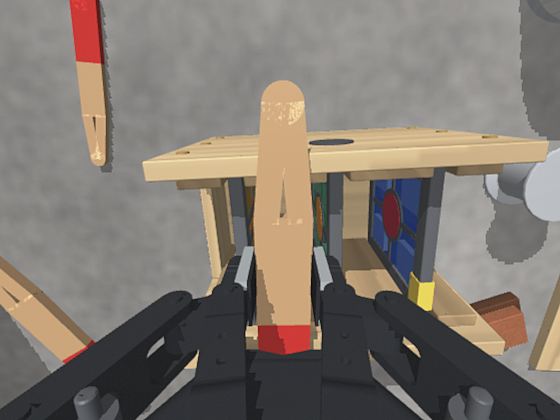

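The fid is gripped between both pads: tip at (283,90), opening 27 mm, grip 30 N. I'll lift and turn it toward the rest.

Emit:
{"op": "carry_out", "data": {
  "targets": [
    [200, [0, 0, -30], [0, 0, 0]],
    [200, [0, 0, -75], [0, 0, 0]],
    [200, [0, 20, -110], [0, 0, 0.13]],
    [200, [20, 50, -110], [0, 0, 0.27]],
    [200, [60, 65, -110], [0, 0, 0.41]]
  ]
}}

```text
clock: 3.2
tcp_pos: [0.6034, 0.003, 0.2473]
tool_rot: [0.002, 0.829, 0.559, 0.002]
force: [0.2, -0.2, -1.5]
opening: 0.0272
gripper_force: 30.0
```

```bash
python3 -c "
from h import *
st(); go([450,302,200],-76.8)"
```

```text
tcp [603.4   3.  247.3] yaw_y -22.08 z [ 0.005 -0.002 -1.   ] j [-0.09  0.2   1.21 -0.    1.72  0.3 ]
shift [219.4, -254.8, 46.0] turn [0.0045, -0.0027, 0.955] F [ 0.2 -0.2 -1.5] open 27.2 gf 30.0 t 3.2
```

Emit:
{"op": "carry_out", "data": {
  "targets": [
    [200, [30, -35, 0], [0, 0, 0.14]],
    [200, [60, -70, 0], [0, 0, 0.28]],
    [200, [90, -105, 0], [0, 0, 0.42]],
    [200, [120, -140, 0], [0, 0, 0.56]],
    [200, [150, -175, 0], [0, 0, 0.7]]
  ]
}}

```text
clock: 3.7
tcp_pos: [0.4924, 0.2091, 0.2454]
tool_rot: [-0.0, 0.97, 0.244, 0.0]
force: [1.0, 1.0, -1.2]
opening: 0.0272
gripper_force: 30.0
```

```bash
python3 -c "
from h import *
st(); go([450,302,200],-76.8)"
```

```text
tcp [492.4 209.1 245.4] yaw_y -61.76 z [ 0.  0. -1.] j [0.3  0.05 1.38 0.   1.71 1.37]
shift [6.6, -101.9, 45.4] turn [-0.0, -0.0002, 0.2625] F [ 1.   1.  -1.2] open 27.2 gf 30.0 t 3.7
```

Emit:
{"op": "carry_out", "data": {
  "targets": [
    [200, [3, -45, 10], [0, 0, 0.13]],
    [200, [6, -90, 30], [0, 0, 0.26]],
    [200, [7, -102, 45], [0, 0, 0.2625]],
    [200, [7, -102, 45], [0, 0, 0.2625]],
    [200, [7, -102, 45], [0, 0, 0.2625]]
  ]
}}

```text
clock: 4.2
tcp_pos: [0.4512, 0.2998, 0.2002]
tool_rot: [0.001, 0.993, 0.118, -0.0]
force: [-0.0, -0.3, -0.3]
opening: 0.0272
gripper_force: 30.0
```

Run:
```python
from h import *
st(); c,im,D=grab('wrist'); cv2.imwrite('pics/w3.png',im[...,::-1]); st()
P=cloud(c,D);Z=P[...,2]
m=(abs(Z-.056)<.006).astype(np.uint8)
n,l,s,ce=cv2.connectedComponentsWithStats(m);k=1+s[1:,4].argmax();print(s[k],ce[k],np.median(Z[l==k]))
q=np.array([plane(c,u,v,.056)[:2] for v,u in np.argwhere(l==k)],np.float32)*1000
print(cv2.minAreaRect(q))
r=np.array([.9737,.2284]);y=np.array([-.2284,.9737]);h=np.array([617.9,299.8])
for a in (-35,35):
  for b in (-85,85): print('corner px',proj(c,np.r_[(h+a*r+b*y)/1000,.056]))
t=(P[...,2]>.19)&(P[...,2]<.23)&(np.arange(560)[None]>200)&(np.arange(560)[None]<360)&(np.arange(420)[:,None]<300)
q=P[t][:,:2].astype(np.float32)*1000; print('fid',cv2.minAreaRect(q),np.median(P[t][:,2]),len(q));
```

```text
tcp [451.2 299.8 200.2] yaw_y -76.43 z [-0.    -0.001 -1.   ] j [ 0.48  0.08  1.44 -0.    1.62  1.82]
tcp [451.9 299.6 201. ] yaw_y -76.51 z [ 0.001 -0.    -1.   ] j [ 0.48  0.08  1.44 -0.    1.62  1.82]
[ 227    0  202   53 7459] [326.78763909  28.93524601] 0.056840941505162945
((604.4791259765625, 296.77606201171875), (39.53247833251953, 170.61878967285156), 13.581716537475586)
corner px (np.float64(420.8287038866671), np.float64(54.56058567469702))
corner px (np.float64(229.0516494929767), np.float64(53.20107705866647))
corner px (np.float64(433.46475742510506), np.float64(-40.58627003566261))
corner px (np.float64(224.80613021048973), np.float64(-42.304409026800045))
fid ((486.8416442871094, 299.80908203125), (53.20125961303711, 104.15636444091797), 89.97709655761719) 0.21472710302242087 12544
```

View pics/w3.png

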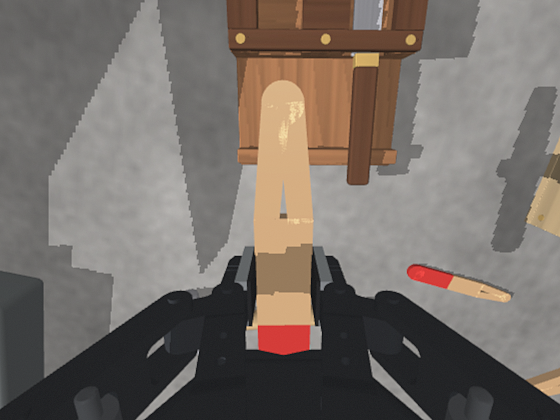

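The wrist view shows the fid tip at (283,82), the housing front edge near row 54, the free slot left of centre, and the knife at (365,120). The front-edge refit agrees with the first measurement to 2 mm. I'll check where the tip sits in the tool frame.

Run:
```python
from h import *
c,im,D=load('wrist');P=cloud(c,D);o,p,r=now()
for v in (84,100,130,160,190,210):
    hs=cv2.cvtColor(im,cv2.COLOR_RGB2HSV)
    row=np.where((P[v,:,2]>.19)&(np.arange(560)>230)&(np.arange(560)<340))[0]
    w=P[v,int(row.mean())]*1000; e=[(r.inv().apply(plane(c,u,v,w[2]/1000)*1000-p)).round(1).tolist() for u in (row[0],row[-1])]
    print(v,row[0],row[-1],'z',w[2].round(1),e)
for v in (80,82):
  row=np.where((P[v,:,2]>.19)&(np.arange(560)>230)&(np.arange(560)<340))[0];print(v,len(row))
go([477,308,90],-76.6,6)
```

```text
84 271 294 z 216.2 [[87.6, -4.0, -15.1], [87.6, 5.3, -15.1]]
100 231 304 z 214.0 [[81.6, -20.8, -12.9], [81.6, 9.6, -12.9]]
130 232 306 z 214.6 [[69.5, -20.9, -13.5], [69.5, 10.7, -13.5]]
160 258 308 z 214.9 [[56.7, -10.1, -13.8], [56.7, 11.9, -13.8]]
190 256 310 z 215.2 [[43.2, -11.3, -14.1], [43.2, 13.1, -14.1]]
210 255 318 z 1.0 [[-37.9, -33.4, 199.9], [-37.9, 44.3, 200.0]]
80 0
82 17
shift [26.2, -2.4, 111.0] turn [0.0009, -0.1058, 0.0015] F [ 0.6 -0.2 -0.5] open 27.1 gf 30.0 t 4.25
```

Emit:
{"op": "carry_out", "data": {
  "targets": [
    [200, [10, -1, 40], [0, -0.1058, 0]],
    [200, [20, -2, 80], [0, -0.1058, 0]],
    [200, [26, -2, 111], [0, -0.1058, 0]],
    [200, [26, -2, 111], [0, -0.1058, 0]],
    [200, [26, -2, 111], [0, -0.1058, 0]]
  ]
}}

```text
clock: 4.75
tcp_pos: [0.4768, 0.3075, 0.0903]
tool_rot: [0.006, 0.992, 0.117, -0.052]
force: [-1.1, 0.3, 0.1]
opening: 0.0271
gripper_force: 30.0
```

```bash
python3 -c "
from h import *
st(); go([476.5,307.5,36],-76.6,6);go([508.5,315,36],-76.6,6)"
```

```text
tcp [476.8 307.5  90.3] yaw_y -76.58 z [-0.102 -0.025 -0.994] j [0.46 0.26 1.45 0.02 1.53 1.79]
shift [5.4, -0.0, 54.0] turn [0.0002, 0.0006, 0.0004] F [-1.1  0.3  0.1] open 27.1 gf 30.0 t 4.75
shift [38.1, 0.1, 50.6] turn [0.0002, 0.0006, 0.0004] F [-1.1  0.3  0.1] open 27.1 gf 30.0 t 4.75
```

Emit:
{"op": "carry_out", "data": {
  "targets": [
    [200, [2, 0, 20], [0, 0, 0]],
    [200, [4, 0, 40], [0, 0, 0]],
    [200, [5.4, 0, 54], [0, 0, 0]],
    [200, [5.4, 0, 54], [0, 0, 0]],
    [200, [5.4, 0, 54], [0, 0, 0]]
  ]
}}

```text
clock: 5.25
tcp_pos: [0.4763, 0.3088, 0.0367]
tool_rot: [0.006, 0.992, 0.118, -0.051]
force: [-0.5, 0.4, -0.3]
opening: 0.0268
gripper_force: 30.0
```

Run:
```python
from h import *
c,im,D=grab('wrist'); cv2.imwrite('pics/w4.png',cv2.resize(im[0:230,150:450],None,fx=2,fy=2)[...,::-1]); st(); go([508.5,315,36],-76.6,6)
```

```text
tcp [476.5 308.9  37. ] yaw_y -76.47 z [-0.1   -0.023 -0.995] j [0.46 0.31 1.51 0.02 1.42 1.79]
shift [32.4, 1.6, -2.4] turn [-0.0004, -0.0021, 0.0023] F [ 0.2 -0.2 -0.6] open 27.4 gf 30.0 t 5.3
```

View pics/w4.png

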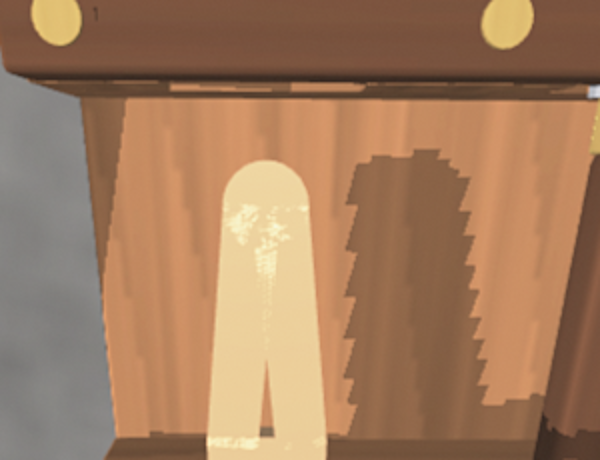

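The tip, crop (265,162), points into the left (free) slot about 13 mm before the housing face. I'll go in.

Emit:
{"op": "carry_out", "data": {
  "targets": [
    [200, [8, 0, -1], [0, 0, 0]],
    [200, [16, 0, -1], [0, 0, 0]],
    [200, [24, 0.5, -2], [0, 0, 0]],
    [200, [32, 1, -2], [0, 0, 0]],
    [200, [35, 1, -2], [0, 0, 0]]
  ]
}}

```text
clock: 5.8
tcp_pos: [0.5109, 0.3158, 0.0332]
tool_rot: [0.006, 0.992, 0.117, -0.052]
force: [-0.2, -0.0, -0.0]
opening: 0.0271
gripper_force: 30.1
```

```bash
python3 -c "
from h import *
st(); go([513,316,26],-76.6,0)"
```

```text
tcp [510.9 315.8  33.2] yaw_y -76.49 z [-0.102 -0.025 -0.994] j [0.45 0.38 1.42 0.02 1.44 1.78]
shift [2.9, 0.3, 6.9] turn [0.0002, 0.1054, 0.0019] F [-0.2 -0.  -0. ] open 27.1 gf 30.1 t 5.8
```

Emit:
{"op": "carry_out", "data": {
  "targets": [
    [200, [1, 0, 2], [0, 0.035, 0]],
    [200, [2, 0, 4.5], [0, 0.07, 0]],
    [200, [3, 0, 7], [0, 0.1054, 0]],
    [200, [3, 0, 7], [0, 0.1054, 0]],
    [200, [3, 0, 7], [0, 0.1054, 0]]
  ]
}}

```text
clock: 6.3
tcp_pos: [0.5118, 0.3162, 0.026]
tool_rot: [0.0, 0.993, 0.118, -0.001]
force: [-0.3, -0.2, -0.0]
opening: 0.0271
gripper_force: 30.0
```

```bash
python3 -c "
from h import *
st(); go([547.5,324.2,25],-76.6,0)"
```

```text
tcp [511.8 316.2  26. ] yaw_y -76.46 z [-0.001 -0.    -1.   ] j [0.46 0.32 1.51 0.   1.31 1.79]
shift [36.6, 0.6, 0.9] turn [0.0001, 0.0013, 0.0024] F [-0.3 -0.2 -0. ] open 27.1 gf 30.0 t 6.3
```

Emit:
{"op": "carry_out", "data": {
  "targets": [
    [200, [8, 0, 0.5], [0, 0, 0]],
    [200, [16, 0, 1], [0, 0, 0]],
    [200, [24, 0.5, 1], [0, 0, 0]],
    [200, [31, 0.5, 1], [0, 0, 0]],
    [200, [33, 0.5, 1], [0, 0, 0]]
  ]
}}

```text
clock: 6.8
tcp_pos: [0.5453, 0.3236, 0.0249]
tool_rot: [0.0, 0.993, 0.118, 0.0]
force: [0.1, -0.4, -0.4]
opening: 0.0273
gripper_force: 30.0
```

Emit:
{"op": "carry_out", "data": {
  "targets": [
    [200, [1, 0, 0], [0, 0, 0]],
    [200, [2, 0, 0], [0, 0, 0]],
    [200, [3, 0, 0], [0, 0, 0]],
    [200, [4, 0, 0], [0, 0, 0]],
    [200, [4, 0, 0], [0, 0, 0]]
  ]
}}

```text
clock: 7.3
tcp_pos: [0.548, 0.3245, 0.0251]
tool_rot: [0.0, 0.993, 0.118, -0.0]
force: [0.6, 0.8, -0.8]
opening: 0.0271
gripper_force: 30.0
```

```bash
python3 -c "
from h import *
st(); go([547.5,324.2,25],-76.6,0)"
```

```text
tcp [548.  324.5  25.1] yaw_y -76.46 z [-0. -0. -1.] j [ 0.45  0.4   1.42 -0.    1.33  1.78]
shift [-0.5, 0.1, 0.1] turn [0.0001, 0.0003, 0.0024] F [ 0.6  0.8 -0.8] open 27.1 gf 30.0 t 7.3
```

Emit:
{"op": "carry_out", "data": {
  "targets": [
    [200, [0.5, 0, 0], [0, 0, 0]],
    [200, [1, 0, 0], [0, 0, 0]],
    [200, [1.5, 0, 0], [0, 0, 0]],
    [200, [2, 0, 0], [0, 0, 0]],
    [200, [2, 0, 0], [0, 0, 0]]
  ]
}}

```text
clock: 7.8
tcp_pos: [0.549, 0.3247, 0.0247]
tool_rot: [0.0, 0.993, 0.118, -0.001]
force: [-3.0, -1.4, 0.0]
opening: 0.0272
gripper_force: 30.2
```

Emit:
{"op": "carry_out", "data": {
  "targets": [
    [200, [1, 0, 0], [0, 0, 0]],
    [200, [2, 0, 0], [0, 0, 0]],
    [200, [2, 0, 1], [0, 0, 0]],
    [200, [2, 0, 2], [0, 0, 0]],
    [200, [2, 0, 2], [0, 0, 0]]
  ]
}}

```text
clock: 8.3
tcp_pos: [0.5492, 0.3248, 0.0243]
tool_rot: [0.001, 0.993, 0.118, -0.003]
force: [-11.1, -3.2, 10.1]
opening: 0.0272
gripper_force: 31.1
```

Emit:
{"op": "carry_out", "data": {
  "targets": [
    [200, [-1, 0, -1.5], [0, 0, 0]],
    [90, [-1.5, 0, -1.5], [0, 0, 0]],
    [90, [-1.5, 0, -1.5], [0, 0, 0]],
    [90, [-1.5, 0, -1.5], [0, 0, 0]],
    [90, [-1.5, 0, -1.5], [0, 0, 0]]
  ]
}}

```text
clock: 8.8
tcp_pos: [0.551, 0.3251, 0.0247]
tool_rot: [-0.0, 0.993, 0.118, 0.0]
force: [0.2, -0.1, 0.1]
opening: 0.0552
gripper_force: 0.0
```

Emit:
{"op": "carry_out", "data": {
  "targets": [
    [90, [0, 0, -10], [0, 0, 0]],
    [90, [0, 0, -40], [0, 0, 0]],
    [90, [0, 0, -80], [0, 0, 0]],
    [90, [0, 0, -120], [0, 0, 0]],
    [90, [0, 0, -160], [0, 0, 0]]
  ]
}}

```text
clock: 9.3
tcp_pos: [0.5505, 0.325, 0.187]
tool_rot: [-0.0, 0.993, 0.118, 0.0]
force: [-0.1, 0.6, -0.4]
opening: 0.0554
gripper_force: 0.0
```

Run:
```python
from h import *
st(); c,im,D=grab('wrist'); cv2.imwrite('pics/w5.png',im[...,::-1]); go([600,100,230],-40)
```

```text
tcp [550.5 325.  187. ] yaw_y -76.47 z [ 0.001  0.    -1.   ] j [ 0.44  0.3   1.21 -0.    1.63  1.78]
shift [-7.3, 231.0, -34.4] turn [0.0018, -0.0157, -0.6365] F [1.5 1.6 6. ] open 55.3 gf 0.0 t 9.35
```

View pics/w5.png

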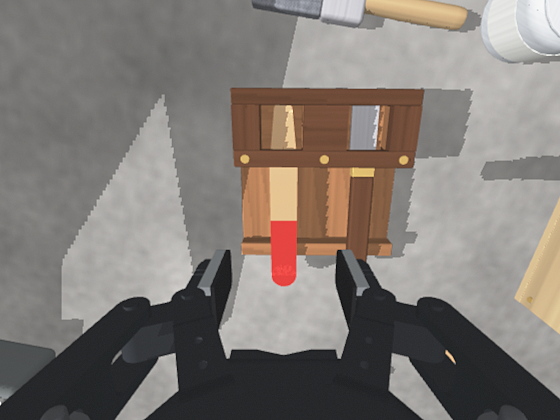

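The fid is in the free slot, with its tip at the far end of the window at (285,108) and its red end at (284,280), released. I'll go to the panel.

Emit:
{"op": "carry_out", "data": {
  "targets": [
    [90, [0, 20, -35], [0, 0, -0.14]],
    [90, [0, 55, -65], [0, 0, -0.28]],
    [90, [0, 100, -70], [0, 0, -0.42]],
    [90, [0, 145, -70], [0, 0, -0.56]],
    [90, [0, 190, -70], [0, 0, -0.7]]
  ]
}}

```text
clock: 9.85
tcp_pos: [0.5954, 0.1389, 0.2561]
tool_rot: [0.001, 0.891, 0.454, 0.001]
force: [0.5, 0.6, 0.2]
opening: 0.0551
gripper_force: 0.0
```

```bash
python3 -c "
from h import *
st(); go([630,-62,255],4.5)"
```

```text
tcp [595.4 138.9 256.1] yaw_y -35.99 z [ 0.003  0.    -1.   ] j [ 0.14  0.22  1.17 -0.    1.75  0.76]
shift [-142.2, 146.0, 1.2] turn [0.0024, -0.0009, -0.7067] F [0.5 0.6 0.2] open 55.1 gf 0.0 t 9.85
```

Emit:
{"op": "carry_out", "data": {
  "targets": [
    [90, [-30, 30, 0], [0, 0, -0.14]],
    [90, [-60, 62, 0], [0, 0, -0.28]],
    [90, [-90, 93, 0], [0, 0, -0.42]],
    [90, [-120, 124, 0], [0, 0, -0.56]],
    [90, [-142, 146, 0], [0, 0, -0.7067]]
  ]
}}

```text
clock: 10.35
tcp_pos: [0.6285, -0.0635, 0.2551]
tool_rot: [0.001, 0.68, 0.733, -0.0]
force: [0.3, 0.8, 0.2]
opening: 0.0554
gripper_force: 0.0
```

Emit:
{"op": "carry_out", "data": {
  "targets": [
    [90, [0, 0, 0], [0, 0, 0]],
    [90, [0, 0, 0], [0, 0, 0]]
  ]
}}

```text
clock: 10.55
tcp_pos: [0.6284, -0.0613, 0.2549]
tool_rot: [-0.0, 0.682, 0.731, 0.0]
force: [-0.4, 0.3, -0.8]
opening: 0.0554
gripper_force: 0.0
```

Run:
```python
from h import *
st(); c,im,D=grab('wrist'); cv2.imwrite('pics/w6.png',im[...,::-1])
P=cloud(c,D);hsv=cv2.cvtColor(im,cv2.COLOR_RGB2HSV);V,U=np.mgrid[:420,:560]
m=(abs(P[...,2]-.123)<.006)&(P[...,0]>.60)&(P[...,0]<.66)&(P[...,1]<.02)
m2=m&((abs(P[...,2]-.123)<.0025))
for v in range(60,330,8):
    u=np.where(m2[v])[0]
    if len(u)>2: a=plane(c,u.min()-.5,v,.123)*1000;b=plane(c,u.max()+.5,v,.123)*1000; print(v,u.min(),u.max(),a[:2].round(1),b[0].round(1))
y=(hsv[...,0]>22)&(hsv[...,0]<33)&(hsv[...,1]>150)&m2
q=np.array([plane(c,u,v,.123)[:2] for v,u in np.argwhere(y)],np.float32)*1000; print('tape',cv2.minAreaRect(q))
```

```text
tcp [628.4 -61.3 254.9] yaw_y 3.97 z [ 0.  0. -1.] j [-0.19  0.27  1.12  0.    1.76 -0.26]
140 278 286 [620.3 -10.1] 628.6
148 278 286 [620.7 -17.3] 629.1
156 278 286 [621.2 -24.7] 629.6
164 278 286 [621.7 -32.2] 630.2
172 279 286 [623.1 -39.8] 630.7
180 279 286 [623.6 -47.5] 631.3
188 279 286 [624.1 -55.4] 631.8
196 279 286 [624.6 -63.5] 632.4
204 279 286 [625.2 -71.6] 633.0
212 279 287 [625.7 -79.9] 634.6
220 280 287 [627.2 -88.3] 635.2
228 279 287 [626.8 -97. ] 635.9
236 280 286 [ 628.4 -105.7] 635.5
tape ((630.7844848632812, -89.25733184814453), (8.09644889831543, 19.264284133911133), 4.177473545074463)
```

View pics/w6.png

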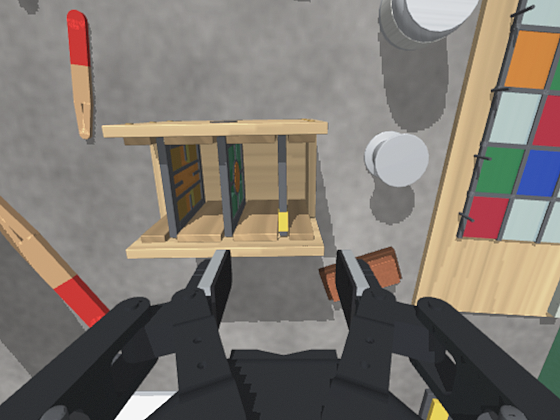

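The wrist view confirms the blue taped panel, rightmost, with its top edge at columns 279–286 and its tape at (283,222). Its centre is (628,-58), with yaw about 4.7°.

```bash
python3 -c "
from h import *
st(); go([628.3,-58,130],4.7);go([628.3,-58,98],4.7)"
```

```text
tcp [628.3 -60.3 255. ] yaw_y 4.06 z [ 0.  0. -1.] j [-0.19  0.27  1.12  0.    1.76 -0.26]
shift [2.2, 0.1, 125.0] turn [0.0002, -0.0004, -0.0111] F [ 0.5  0.3 -1.3] open 55.4 gf 0.0 t 10.6
shift [2.2, 0.1, 157.0] turn [0.0002, -0.0004, -0.0111] F [ 0.5  0.3 -1.3] open 55.4 gf 0.0 t 10.6
```

Emit:
{"op": "carry_out", "data": {
  "targets": [
    [130, [1, 0, 40], [0, 0, -0.006]],
    [130, [1, 0, 80], [0, 0, -0.006]],
    [130, [1, 0, 105], [0, 0, -0.006]],
    [130, [1, 0, 120], [0, 0, -0.006]],
    [130, [1, 0, 120], [0, 0, -0.006]]
  ],
  "force": 60
}}

```text
clock: 11.1
tcp_pos: [0.6268, -0.0581, 0.132]
tool_rot: [-0.002, 0.679, 0.735, -0.001]
force: [-0.4, -0.8, 0.1]
opening: 0.0419
gripper_force: 0.0
```

```bash
python3 -c "
from h import *
st(); go([628.3,-58,98],4.7)"
```

```text
tcp [626.8 -58.1 132. ] yaw_y 4.55 z [-0.005  0.001 -1.   ] j [-0.18  0.3   1.31 -0.    1.53 -0.26]
shift [-0.1, 1.7, 34.0] turn [-0.0051, -0.0013, -0.0027] F [-0.4 -0.8  0.1] open 41.9 gf 0.0 t 11.1
```

Emit:
{"op": "carry_out", "data": {
  "targets": [
    [130, [0, 0.5, 12], [0, 0, 0]],
    [130, [0, 1, 24], [0, 0, 0]],
    [130, [0, 1, 34], [0, 0, 0]],
    [130, [0, 1, 36], [0, 0, 0]],
    [130, [0, 1, 36], [0, 0, 0]]
  ]
}}

```text
clock: 11.6
tcp_pos: [0.6289, -0.0596, 0.0979]
tool_rot: [-0.001, 0.679, 0.734, -0.0]
force: [-0.1, 0.6, -0.6]
opening: 0.042
gripper_force: 0.0
```

Emit:
{"op": "carry_out", "data": {
  "targets": [
    [170, [0, 0, 0], [0, 0, 0]],
    [200, [0, 0, 0], [0, 0, 0]],
    [240, [0, 0, 0], [0, 0, 0]],
    [255, [0, 0, 0], [0, 0, 0]],
    [255, [0, 0, 0], [0, 0, 0]]
  ]
}}

```text
clock: 12.1
tcp_pos: [0.6293, -0.0598, 0.0994]
tool_rot: [0.0, 0.679, 0.734, -0.0]
force: [-2.1, -0.4, 3.3]
opening: 0.0069
gripper_force: 59.2
```

```bash
python3 -c "
from h import *
st(); go([628.3,-58,98],4.7)"
```

```text
tcp [629.3 -59.8  99.4] yaw_y 4.47 z [ 0.    -0.001 -1.   ] j [-0.18  0.33  1.35 -0.    1.46 -0.26]
shift [1.8, -0.9, 1.4] turn [0.0003, 0.0007, -0.004] F [-2.1 -0.4  3.3] open 6.9 gf 59.2 t 12.1
```

Gripped at about 7 mm. I'll lift straight up.

Emit:
{"op": "carry_out", "data": {
  "targets": [
    [255, [0, 0, -5], [0, 0, 0]],
    [255, [0, 0, -20], [0, 0, 0]],
    [255, [0, 0, -45], [0, 0, 0]],
    [255, [0, 0, -70], [0, 0, 0]],
    [255, [0, 0, -95], [0, 0, 0]]
  ]
}}

```text
clock: 12.6
tcp_pos: [0.6293, -0.0594, 0.1951]
tool_rot: [0.0, 0.679, 0.734, -0.0]
force: [1.2, -0.9, -2.5]
opening: 0.0066
gripper_force: 58.6
```

Emit:
{"op": "carry_out", "data": {
  "targets": [
    [255, [0, 0, -20], [0, 0, 0]],
    [255, [0, 0, -40], [0, 0, 0]],
    [255, [0, 0, -60], [0, 0, 0]],
    [255, [0, 0, -70], [0, 0, 0]],
    [255, [0, 0, -70], [0, 0, 0]]
  ]
}}

```text
clock: 13.1
tcp_pos: [0.6301, -0.0596, 0.2663]
tool_rot: [0.002, 0.679, 0.734, 0.001]
force: [0.5, 0.1, -1.7]
opening: 0.0066
gripper_force: 58.6
```

```bash
python3 -c "
from h import *
st(); go([475,-230,265],-86)"
```

```text
tcp [630.1 -59.6 266.3] yaw_y 4.48 z [ 0.004 -0.001 -1.   ] j [-0.18  0.27  1.09 -0.    1.78 -0.26]
shift [-157.8, -167.9, 0.8] turn [0.0043, -0.0023, 1.5791] F [ 0.5  0.1 -1.7] open 6.6 gf 58.6 t 13.1
```

Emit:
{"op": "carry_out", "data": {
  "targets": [
    [255, [-10, -20, 0], [0, 0, 0.08]],
    [255, [-25, -45, 0], [0, 0, 0.2]],
    [255, [-45, -75, 0], [0, 0, 0.32]],
    [255, [-65, -100, 0], [0, 0, 0.44]],
    [255, [-80, -120, 0], [0, 0, 0.54]]
  ]
}}

```text
clock: 13.6
tcp_pos: [0.514, -0.1494, 0.2621]
tool_rot: [-0.001, 0.852, 0.524, -0.001]
force: [0.1, -0.3, -2.5]
opening: 0.0066
gripper_force: 58.7
```

```bash
python3 -c "
from h import *
st(); go([475,-230,265],-86)"
```

```text
tcp [ 514.  -149.4  262.1] yaw_y -26.76 z [-0.003  0.    -1.   ] j [-0.39  0.05  1.35 -0.    1.74  0.08]
shift [-89.5, 1.4, -2.8] turn [-0.002, 0.0024, 1.034] F [ 0.1 -0.3 -2.5] open 6.6 gf 58.7 t 13.6
```

Emit:
{"op": "carry_out", "data": {
  "targets": [
    [255, [-15, 0, 0], [0, 0, 0.1]],
    [255, [-32, 0, 0], [0, 0, 0.22]],
    [255, [-50, 0, 0], [0, 0, 0.34]],
    [255, [-65, 1, 0], [0, 0, 0.46]],
    [255, [-75, 1, 0], [0, 0, 0.58]]
  ]
}}

```text
clock: 14.1
tcp_pos: [0.4823, -0.2169, 0.262]
tool_rot: [-0.001, 0.966, 0.258, -0.001]
force: [-0.5, 0.2, -2.2]
opening: 0.0064
gripper_force: 58.7
```

Emit:
{"op": "carry_out", "data": {
  "targets": [
    [255, [0, 0, 0], [0, 0, 0.12]],
    [255, [0, 0, 0], [0, 0, 0.24]],
    [255, [0, 0, 0], [0, 0, 0.36]],
    [255, [0, 0, 0], [0, 0, 0.44]],
    [255, [0, 0, 0], [0, 0, 0.44]]
  ]
}}

```text
clock: 14.6
tcp_pos: [0.4828, -0.2159, 0.2622]
tool_rot: [-0.001, 0.999, 0.044, -0.001]
force: [0.5, -0.0, -2.1]
opening: 0.007
gripper_force: 58.7
```

Run:
```python
from h import *
st(); go([475,-294,172.5],-86)
for n in ('top','scene'):
    c,im,D=grab(n); P=cloud(c,D)
    if n=='top':
        Z=P[...,2];V,U=np.mgrid[:420,:560]
        m=(abs(Z-.238)<.004)&(U>415)&(P[...,0]>.3)&(P[...,0]<.68)&(P[...,1]<-.38)&(P[...,1]>-.5)
        q=np.array([plane(c,u,v,.238)[:2] for v,u in np.argwhere(m)],np.float32)*1000;print('lb top',cv2.minAreaRect(q),len(q))
    else:
        cv2.imwrite('pics/s2.png',im[...,::-1])
        V,U=np.mgrid[:420,:560]
        s=(im.min(-1)>235)&(U>95)&(U<165)&(V>110)&(V<255)&(D>0)
        q=P[s]; q=q[(q[:,0]>.3)&(q[:,0]<.67)&(q[:,2]>.03)]
        for i in range(5):
            mu=q.mean(0);nn=np.linalg.svd(q-mu,full_matrices=False)[2][2];d=abs((q-mu)@nn);q=q[d<.003]
        t=np.array([-nn[1],nn[0],0]);t/=np.linalg.norm(t);print('screen n',nn,'mu',mu,np.degrees(np.arctan2(nn[1],nn[0])),np.percentile(q@t,[.2,99.8]),'t',t,np.percentile(q[:,2],[.2,99.8]),q[:,2].mean(),len(q))
```

```text
tcp [ 482.8 -215.9  262.2] yaw_y -84.9 z [-0.003  0.001 -1.   ] j [-0.53  0.04  1.36 -0.    1.74  0.95]
shift [-14.5, 77.2, 89.6] turn [-0.0014, 0.0025, 0.0192] F [ 0.5 -0.  -2.1] open 7.0 gf 58.7 t 14.6
lb top ((480.9543762207031, -422.991455078125), (296.8153991699219, 22.946510314941406), 4.133670330047607) 402
screen n [-7.00846786e-02  9.97540885e-01  5.66729384e-04] mu [ 0.49725201 -0.41250544  0.14560807] 94.01885153478447 [-0.59483181 -0.30841692] t [-0.99754104 -0.07008469  0.        ] [0.04546326 0.23652682] 0.1456080693933972 3017
```

View pics/s2.png

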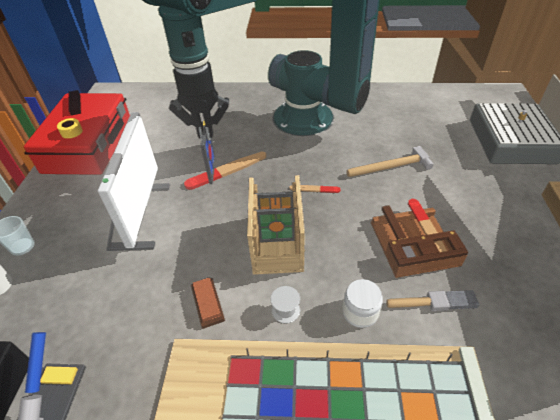

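The scene view shows the panel held upright at (208,160), the green and amber panels still in the crate, and the fid in the rest at (415,208). I'll move to the display pose.

Emit:
{"op": "carry_out", "data": {
  "targets": [
    [255, [-3, 15, 18], [0, 0, 0.019]],
    [255, [-6, 32, 36], [0, 0, 0.019]],
    [255, [-9, 49, 54], [0, 0, 0.019]],
    [255, [-12, 65, 72], [0, 0, 0.019]],
    [255, [-15, 77, 88], [0, 0, 0.019]]
  ]
}}

```text
clock: 15.2
tcp_pos: [0.4747, -0.2949, 0.1741]
tool_rot: [-0.0, 0.999, 0.035, -0.001]
force: [0.5, 0.1, -2.1]
opening: 0.0065
gripper_force: 58.7
```

Emit:
{"op": "carry_out", "data": {
  "targets": [
    [255, [0, 0, 0], [0, 0, 0]],
    [255, [0, 0, 0], [0, 0, 0]],
    [255, [0, 0, 0], [0, 0, 0]]
  ]
}}

```text
clock: 15.5
tcp_pos: [0.4758, -0.2939, 0.1769]
tool_rot: [0.001, 0.999, 0.035, 0.001]
force: [-0.4, -0.0, -1.4]
opening: 0.0068
gripper_force: 58.7
```

Run:
```python
from h import *
st(); go([474,-294,174],-86)
X=np.array([.0701,-.9975,0]);Yl=np.array([.9975,.0701,0]);S=np.array([.481,-.4136,.14])
for n in ('scene','top'):
    c,im,D=grab(n); P=cloud(c,D); L=(P-S)@np.stack([X,Yl,[0,0,1]],1)*1000
    m=(abs(L[...,0]+120)<20)&(abs(L[...,1])<75)&(L[...,2]>-80)&(L[...,2]<57)&(D>0)
    q=L[m]; print(n,len(q),'p1',np.percentile(q,1,axis=0).round(1),'p99',np.percentile(q,99,axis=0).round(1))
    for i in range(3):
        mu=q.mean(0);nn=np.linalg.svd(q-mu,full_matrices=False)[2][2];d=abs((q-mu)@nn);q=q[d<.9*max(d.std()*2.5,2)]
    print(' plane',mu.round(1),nn.round(4))
    hsv=cv2.cvtColor(im,cv2.COLOR_RGB2HSV)
    rd=m&((hsv[...,0]<8)|(hsv[...,0]>165))&(hsv[...,1]>100); print(' rose',np.median(L[rd],0),rd.sum())
    u,v=proj(c,S-.12*X); print(' target px',u,v)
    u,v=int(u),int(v); cv2.imwrite(f'pics/f_{n}.png',cv2.resize(im[max(0,v-70):v+70,max(0,u-100):u+100],None,fx=4,fy=4)[...,::-1])
```

```text
tcp [ 475.8 -293.9  176.9] yaw_y -85.94 z [ 0.001 -0.001 -1.   ] j [-0.65  0.12  1.44  0.    1.58  0.85]
shift [-1.8, -0.1, 2.9] turn [0.0011, -0.0013, 0.0011] F [-0.4 -0.  -1.4] open 6.8 gf 58.7 t 15.5
scene 527 p1 [-133.6  -37.9  -53.1] p99 [-103.6   62.1   56. ]
 plane [-120.7   22.5   -4.2] [ 1.0e+00 -9.9e-03  7.0e-04]
 rose [-121.4331191     6.88391224    0.57116255] 38
 target px 184.52128556688933 174.44504266150076
top 421 p1 [-123.7  -40.8  -51.2] p99 [-119.5   56.7   56. ]
 plane [-121.5   15.1    0.2] [ 0.9999  0.0069 -0.0076]
 rose [-122.10633629   21.5025551     3.32429376] 10
 target px 392.1981883649935 236.27273567630937
```

View pics/f_scene.png

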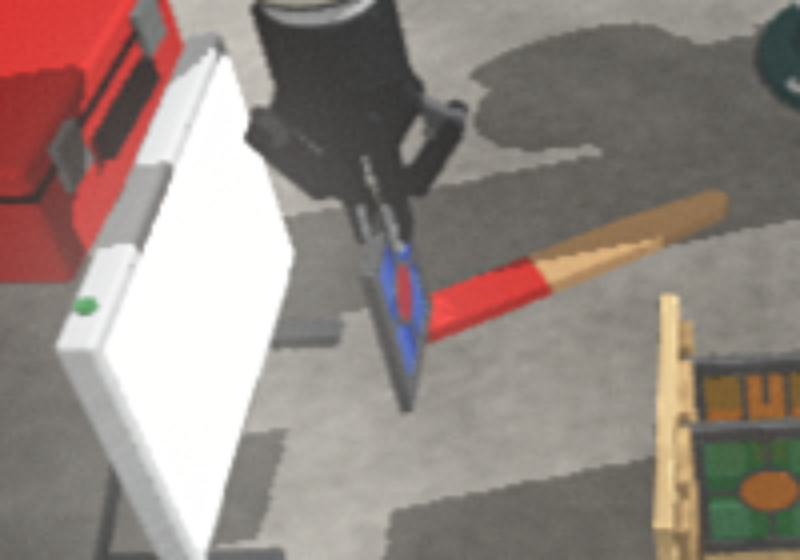

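The view shows the panel upright and square in front of the screen, rose centre at crop (405,290), touching nothing. It sits about 5 mm off to one side and roughly 2 mm high, so I'll trim.

Emit:
{"op": "carry_out", "data": {
  "targets": [
    [255, [-2, 0, 1], [0, 0, 0]],
    [255, [-4, 0, 2], [0, 0, 0]],
    [255, [-5, -1, 2], [0, 0, 0]],
    [255, [-5, -1, 2], [0, 0, 0]],
    [255, [-5, -1, 2], [0, 0, 0]]
  ]
}}

```text
clock: 16.1
tcp_pos: [0.4701, -0.2936, 0.1737]
tool_rot: [0.0, 0.999, 0.035, -0.0]
force: [-0.8, -0.4, -2.5]
opening: 0.0067
gripper_force: 58.7
```

Emit:
{"op": "carry_out", "data": {
  "targets": [
    [255, [0, 0, 0], [0, 0, 0]],
    [255, [0, 0, 0], [0, 0, 0]],
    [255, [0, 0, 0], [0, 0, 0]],
    [255, [0, 0, 0], [0, 0, 0]],
    [255, [0, 0, 0], [0, 0, 0]]
  ]
}}

```text
clock: 16.6
tcp_pos: [0.4702, -0.2936, 0.1736]
tool_rot: [0.0, 0.999, 0.035, -0.0]
force: [-0.2, -0.2, -1.6]
opening: 0.0065
gripper_force: 58.7
```

Run:
```python
from h import *
st(); go([474,-294,174],-86)
X=np.array([.0701,-.9975,0]);Yl=np.array([.9975,.0701,0]);S=np.array([.481,-.4136,.14])
for n in ('scene','top'):
    c,im,D=grab(n); P=cloud(c,D); L=(P-S)@np.stack([X,Yl,[0,0,1]],1)*1000
    hsv=cv2.cvtColor(im,cv2.COLOR_RGB2HSV)
    m=(abs(L[...,0]+120)<12)&(abs(L[...,1])<75)&(L[...,2]>-80)&(L[...,2]<57)&(D>0);q=L[m]
    print(n,'p1',np.percentile(q,1,axis=0).round(1),'p99',np.percentile(q,99,axis=0).round(1))
    rd=m&((hsv[...,0]<8)|(hsv[...,0]>165))&(hsv[...,1]>100); print(' rose',np.median(L[rd],0))
    print('topedge z',[np.percentile(q[(q[:,1]>a)&(q[:,1]<a+8)][:,2],97).round(1) for a in (24,32,40)])
st()
```

```text
tcp [ 470.2 -293.6  173.6] yaw_y -86.0 z [-0. -0. -1.] j [-0.66  0.12  1.45 -0.    1.57  0.84]
shift [3.8, 0.7, -0.4] turn [0.0001, 0.0004, 0.0] F [-0.2 -0.2 -1.6] open 6.5 gf 58.7 t 16.6
scene p1 [-129.6  -43.2  -55.4] p99 [-113.3   56.4   56.6]
 rose [-122.26879801    1.52524047   -2.3448256 ]
topedge z [np.float64(56.4), np.float64(56.7), np.float64(56.7)]
top p1 [-124.3  -46.7  -55.8] p99 [-117.5   51.    56.8]
 rose [-123.01946994   14.7264099    -1.55454889]
topedge z [np.float64(56.6), np.float64(55.6), np.float64(56.9)]
tcp [ 470.1 -293.6  173.6] yaw_y -86.0 z [-0. -0. -1.] j [-0.66  0.12  1.45 -0.    1.57  0.84]
```

```bash
python3 -c "
from h import *
print(manip.finish_job())"
```

```text
the job is handed in; nothing more can be done
None
```

The fid is fully in the free slot and let go. The blue panel is held steady, upright and square to the light box, about 12 cm in front of the screen and level with its middle; the job was handed in at about 17 s, with no result shown.

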